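# Free the tight horn support from its base plate

## Task

Strip the horn support off the black base plate: first lift the silver tone arm clip up off the pin on the support's neck and set it down in the shallow copper tray, without dropping it. Then grip the chestnut support by its post and rock it side to side, along the long way of the base plate, easing it up little by little until its tight tongue frees from the socket; the base plate must stay down on the iron plate, so a plain straight pull will not do, and leave the barrel, crank and screwdriver where they lie. Finish still holding the support upright and still, just clear above its socket, about a finger's width, and do not put it down or let go.

Things in the scene. Friction and masses are not known exactly. Their poses are not given: they have to be found in the camera images.
- base: black enamel base plate, 130 (x) x 170 (y) x 10 mm, about 2.2 kg (20 to 25 N), loose and flat on the iron surface plate. Origin: centre of its underside. An iron socket block, 38 (x) x 52 (y) mm, centred 25 mm to -y of the origin, rises to 36 mm above the origin
- socket_mouth (a point): centre of the socket's mouth, on the socket block's top face; axes as the base plate's. The mortise is 26 mm deep, 14 mm wide (x) and 36 mm long (y). Along y the tongue has 3 mm of play at each end, so the support can be rocked about the x axis, towards +y and -y, up to 10 degrees each way
- gib (a joint): brass gib plate in the socket's +x side (m, + outwards, 0 at the start). Springs press it with about 36 N on the tongue, against the -x cheek. Drawn straight up the tongue holds with 35 to 50 N, more than the base plate weighs. While swinging it slips up under a light pull: about 1 mm per 10 degrees of swing leaves the base down. It grips until the tongue has risen about 18 mm
- support: chestnut horn support, 0.2 kg, z up, axes as the base plate's at the start. Origin: bottom of the tongue's round foot, at the start on the mortise floor, 26 mm below the mouth. Tongue: 14 mm thick (x), 30 mm wide (y), up to z = 35 mm, foot rounded at 15 mm radius. Post: 20 mm thick (x), 34 mm wide (y), z = 35 to 118 mm, its two broad faces (+x, -x) free for the fingers above z = 70 mm
- post_top (a point): centre of the top face of the support's post, 118 mm above its origin; axes as the support's
- pin_tip (a point): top of the steel pin, 8 mm in diameter, that stands upright on a brass boss (18 mm across, top 24 mm below this point) at the end of the support's neck, 62 mm to +y of the post's axis and 6 mm lower than the post's top. The neck, 14 mm thick, runs to the post below the boss
- clip: silver tone arm clip, about 45 g: a collar 24 mm outside and 12 mm inside diameter, 12 mm tall, with two ears (10 mm wide over both) reaching 31 mm from the collar's axis along +x. Origin: centre of the collar's underside, z its axis. At the start the collar hangs loose over the pin, resting on the boss, ears pointing roughly away from the post; the pin stands 12 mm out above it
- tray: shallow copper parts tray, fixed, 130 (x) x 110 (y) mm, 16 mm tall, walls and floor 4 mm thick, to the left or right of the base plate. Origin: centre of its underside
- barrel: bystander: worn steel spring barrel, 94 mm across its toothed rim, 36 mm tall, its arbor up to 62 mm. Origin: centre of its underside
- crank: bystander: brass winding crank with a turning wooden grip, lying flat, about 115 x 115 mm, 24 mm tall. Origin: middle of the crank arm, at the underside
- driver: bystander: screwdriver 160 mm long lying along its x. Origin: at the underside near the middle
- plate: pitted cast iron surface plate, fixed, 500 (x) x 800 (y) mm, its top 45 mm above the table, on which everything stands. Origin: centre of its underside, on the table
There are look-alikes about, which are no part of the job. Leave any blue or turquoise look-alike of the support alone.

How it is judged:
On the way, in this order (a step that is already met when the one before it is completed fails the run):
1. the clip is off the pin and lies released and at rest in the tray (x of clip in the frame of tray between -0.056 and 0.056 m and y of clip in the frame of tray between -0.046 and 0.046 m and z of clip in the frame of tray below 0.02 m and contact force between the fingers and clip below 0.05 N and linear speed of clip below 0.03 m/s), for 0.2 s.
2. with its tongue still in the socket, the support is leaned so that its post top stands 6 mm to the +y side (z of support in the frame of socket_mouth below -0.003 m and angle between support's own z axis and vertical above 0.03 rad and y of post_top in the frame of socket_mouth above 0.006 m).
3. with its tongue still in the socket, the support is leaned so that its post top stands 6 mm to the -y side (z of support in the frame of socket_mouth below -0.003 m and angle between support's own z axis and vertical above 0.03 rad and y of post_top in the frame of socket_mouth below -0.006 m).
At the end, for the whole second after the job is handed in: the support is gripped, still, upright within 15 degrees, its foot 2 to 45 mm above the socket's mouth, at most 30 mm aside in x and y, touching nothing but the fingers; the base plate lies flat on the iron plate; the clip lies at rest in the tray, let go (all of step 1 and z of support in the frame of socket_mouth between 0.002 and 0.045 m and x of support in the frame of socket_mouth between -0.03 and 0.03 m and y of support in the frame of socket_mouth between -0.03 and 0.03 m and angle between support's own z axis and vertical below 0.26 rad and contact force between the fingers and support above 2 N and linear speed of support below 0.02 m/s and contact force between support and base below 0.05 N and contact force between support and plate below 0.05 N and height (world z) of base below 0.047 m and angle between base's own z axis and vertical below 0.02 rad); the arm keeps its last pose, push and grip.
It fails at once if the base plate is lifted more than 6 mm or tipped more than 4 degrees (height (world z) of base above 0.051 m or angle between base's own z axis and vertical above 0.07 rad).
It fails at once if the clip is dropped or thrown: it moves faster than 0.6 m/s out of the fingers (linear speed of clip above 0.6 m/s and contact force between the fingers and clip below 0.05 N).
It fails at once if the barrel, the crank or the screwdriver is moved more than 20 mm (distance of any of barrel, crank, driver from where it was at the start of the episode above 0.02 m).
It also fails if it takes over 67 s, if anything falls off the work surface, if the arm or the gripper's body presses on something with over 40 N, if the wrist force passes 120 N, or if a joint passes its speed limit or range.

## Robot

A 6-joint arm with a two-finger parallel gripper is mounted at the origin on the work surface. World frame = base frame: x ahead of the robot, y to its left, z up, the work surface at z = 0. Lengths are in m, angles in rad, forces in N, time in s.
With the tool pointing down it reaches from about 0.25 to 0.775 m from the base axis. Payload 4 kg.
Tool frame: the origin (TCP) lies on the centre line of the jaws, within the pads' length; the fingertips stand 25 mm ahead of it and the grasp point (between the pads) lies 6 mm ahead of it; z points along the fingers, y is the line along which they close (so a half turn about z gives the same grasp; the last joint's range is limited). The gripper opens to 94 mm and grips with 3 to 60 N. Pads are 16 mm wide; open, the fingers measure 119 mm over their backs; the gripper's body (75 mm by 177 mm) begins 78 mm behind the grasp point.
Start: joints at [-1.254, 0.087, 1.371, -0, 1.684, -0.103], TCP at [0.224, -0.502, 0.231] pointing down, gripper open.
Joint ranges: [-3.1, 3.1], [-0.76, 2.03], [0.27, 2.55], [-1.08, 4.22], [0.17, 2.65], [-2.57, 2.57]. Speed limits (rad/s): [2.79, 2.79, 3.14, 3.14, 3.14, 3.14].

## Interface

Orientations are given as [roll, pitch, yaw] about the fixed x, y, z axes, in that order (R = Rz(yaw) Ry(pitch) Rx(roll)).
In Python, from bench import sensors, optics, ticket gives the robot as it stands.
- The arm moves only by the tool send_rows, never from a script. Its argument "rows" is a list of rows, each a list of 6 numbers: the shift along the world's x, y, z in mm, then the turn, a rotation vector about the world's x, y, z in rad. In form: [[x, y, z, wx, wy, wz], ...]. A call has 1 to 8 rows; each row shifts and turns the commanded pose from where the row before left it; what a row does not reach is not made up. A row lasts 1/12 s, in which the tool goes at most 41.7 mm and 7.16 degrees, less where a joint would pass 70% of its speed; a pose out of reach is approached as far as the arm can. A call is refused whole if a number of a shift passes 41.7 or a number of a turn 0.125, either way. A call with a gripper value outside its range is refused whole. "grip" is the finger opening in mm, from 0 to 94, set as the call begins (left out, the last holds). The fingers move at their own pace and stop on an object; the grip force is fixed at half the most. Time passes only in rows, so rows that do not move let the fingers close. It gives the time, the measured TCP pose, the force, the opening and the grip force at its end, in the units of the state.
- sensors.get_obs(): the state, without advancing time (a new reading comes with each control period).
- optics.snapshot(name): name is "side" or "top" or "wrist"; returns the picture (400x640x3 uint8, red, green, blue); there is no depth.
- optics.camera_model(name): a dict with "vertical_fov" (degrees; the focal length in pixels is half the picture's height over the tangent of half this angle, whatever the lens; pixels are square), "cx", "cy" (the principal point, pixels), "R" (3x3) and "t" (3): a world point X has camera coordinates R X + t. Camera axes: x right, y down, z forward; pixel columns grow to the right and rows downward; lengths in m; the calibration is good to about 2 mm. The wrist camera is an equidistant fisheye: a pixel r from the principal point sees the ray r / f radians off the axis. A picture is of the moment at which its call begins: read the wrist's pose just before it. camera_model takes no time and is no camera call; for the wrist camera it gives the pose at the moment of the call.
- ticket.close_job(): hands the job in; it is judged then, once.
The state is a dict: "time": time; "joint_positions": joint angles; "qvel": joint speeds; "joint_torque": joint torques, N m; "tool_pos": TCP position; "ee_rot": TCP orientation; "wrist_force": force on the tool from outside, world axes, zero at the start; "wrist_torque": the same for the moment, N m; "width": finger opening in m; "finger_force": force on a finger pad.
Only numpy, scipy, OpenCV 4.12 (cv2) and the standard library are available. Lean on these libraries where they do the work, as an engineer would, in place of code of your own. Each camera call takes 0.05 s, during which the arm holds its last target. There are 200 camera calls.

## Working session

There is one attempt and no reset: what is moved stays moved. The work goes in short steps, Python scripts to look and compute and a tool call to move; the robot and the scene stay as the last step left them, time stands still between calls to the robot, and variables do not carry over. Pictures are saved under pics/ and viewed, at most 10 in all, crops included, and the job is handed in when it is done.

Besides the shell and the picture viewer there is one more tool, called by a JSON object that holds its "name" and its "arguments", one argument or row to a line. send_rows: Moves the arm, as the interface text tells. Its arguments: {"type":"object","properties":{"rows":{"type":"array"},"grip":{"type":"number"}},"required":["rows"]}

```bash
mkdir -p pics; python3 - <<'E'
from bench import sensors, optics
import cv2
for n in ("side","top"):
    im=optics.snapshot(n); cv2.imwrite(f"pics/{n}0.png",im[:,:,::-1])
    m=optics.camera_model(n); print(n,m)
o=sensors.get_obs(); print(o)
E
```

```text
side {'vertical_fov': 48.36232374297947, 'cx': 322.10617867475423, 'cy': 196.11801336445504, 'R': array([[ 0.99061492, -0.13647856,  0.00746219],
       [-0.08212323, -0.63794785, -0.76568813],
       [ 0.1092605 ,  0.75788927, -0.64316872]]), 't': array([-0.42880053,  0.09549074,  1.4205877 ])}
top {'vertical_fov': 48.54035612290795, 'cx': 318.9637324765557, 'cy': 200.32727400877604, 'R': array([[-0.00120466, -0.99999376, -0.00332075],
       [-0.98105344,  0.00182517, -0.19372873],
       [ 0.19373358,  0.00302445, -0.98104952]]), 't': array([-0.0529267 ,  0.45076885,  1.27529304])}
{'time': 0.1, 'joint_positions': array([-1.25406127e+00,  8.78514603e-02,  1.37205397e+00, -6.12383071e-06,
        1.68357251e+00, -1.03058318e-01]), 'qvel': array([ 0.00054121, -0.00042239, -0.00272035,  0.0003445 , -0.00010475,
       -0.00172762]), 'joint_torque': array([ 2.62142079e-03, -3.41249549e+01, -3.03302693e+01,  7.20576639e-02,
        3.03692627e-02, -9.63174057e-05]), 'tool_pos': array([ 0.22404687, -0.50183432,  0.22946229]), 'ee_rot': array([-3.13971674e+00, -1.87896721e-04,  4.19792517e-01]), 'wrist_force': array([ 1.01160089,  0.01869044, -0.53958072]), 'wrist_torque': array([-0.02707173,  0.07156058,  0.00731181]), 'finger_force': 0.0, 'width': 0.09366201756436801}
```

View pics/side0.png

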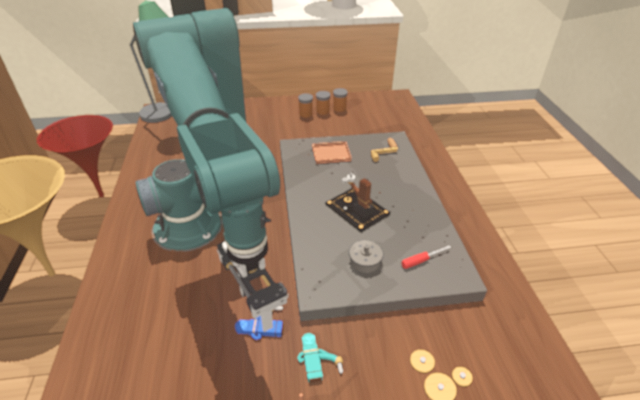

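View pics/top0.png

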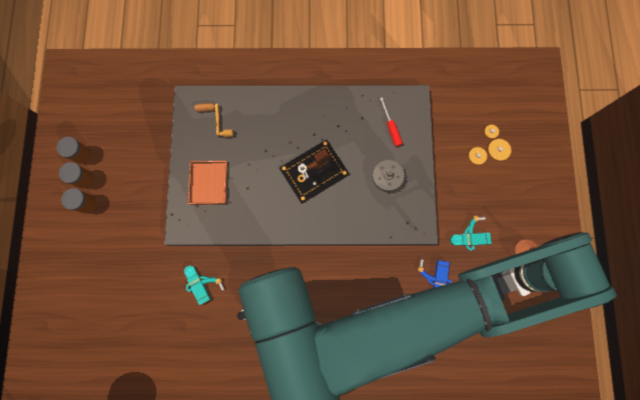

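The chestnut support stands on the black plate (top ≈318,160; side ≈365,190). Its look-alikes are blue (top 440,272; side 260,328) and turquoise (top 470,237 and 197,285; side 312,355), all lying flat off the plate. The clip is the silver ring at top ≈302,172 and side ≈349,179. The tray is at top (209,183). I'm choosing the chestnut one and checking it in a close crop.

```bash
python3 - <<'E'
import cv2,numpy as np
a=cv2.imread("pics/top0.png")[132:210,272:352]; b=cv2.imread("pics/side0.png")[165:235,320:400]
A=cv2.resize(a,None,fx=5,fy=5,interpolation=cv2.INTER_CUBIC); B=cv2.resize(b,None,fx=5,fy=5,interpolation=cv2.INTER_CUBIC)
B=cv2.copyMakeBorder(B,0,40,0,0,cv2.BORDER_CONSTANT)
cv2.imwrite("pics/crop0.png",np.hstack([A,B]))
E
```

```text
(no output)
```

View pics/crop0.png

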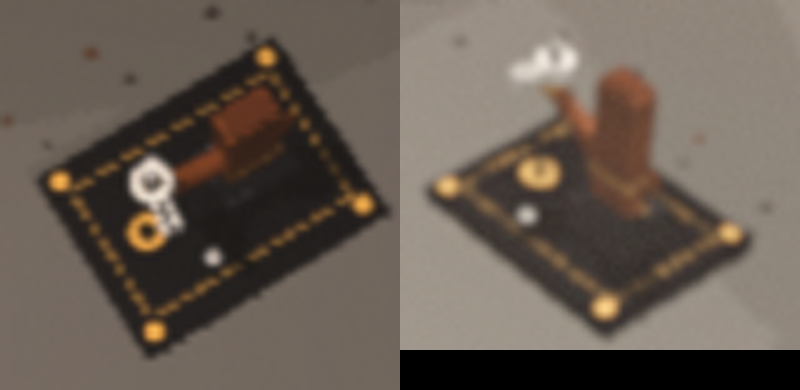

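The crop confirms it: the chestnut post and neck carry the white clip ring at top ≈(302,168), with ears pointing towards the robot (down-right in top). The plate's four corner studs are clear. Next I triangulate roughly.

```bash
cat > h.py <<'E'
import numpy as np, json
from scipy.optimize import least_squares
from bench import sensors, optics
def ray(m,p,fish=False):
    f=200/np.tan(np.radians(m["vertical_fov"]/2)); d=np.array([p[0]-m["cx"],p[1]-m["cy"]])/f
    if fish:
        th=np.hypot(*d); v=np.array([*(d/max(th,1e-9)*np.sin(th)),np.cos(th)])
    else: v=np.array([*d,1.])
    R=np.array(m["R"]); t=np.array(m["t"]); v=R.T@v
    return -R.T@t, v/np.linalg.norm(v)
def plane(m,p,z,fish=False):
    c,v=ray(m,p,fish); return c+v*(z-c[2])/v[2]
def tri(rs):
    A=sum(np.eye(3)-np.outer(v,v) for c,v in rs); b=sum((np.eye(3)-np.outer(v,v))@c for c,v in rs)
    X=np.linalg.solve(A,b); return X,[np.linalg.norm((np.eye(3)-np.outer(v,v))@(X-c)) for c,v in rs]
def proj(m,X,fish=False):
    f=200/np.tan(np.radians(m["vertical_fov"]/2)); c=np.array(m["R"])@X+np.array(m["t"])
    if fish:
        r=np.hypot(c[0],c[1]); th=np.arctan2(r,c[2]); d=c[:2]/max(r,1e-9)*th
    else: d=c[:2]/c[2]
    return d*f+[m["cx"],m["cy"]]
E
python3 - <<'E'
from h import *
np.set_printoptions(precision=4,suppress=True)
T=optics.camera_model("top");S=optics.camera_model("side")
ct=lambda u,v:((u+.5)/5+271.5,(v+.5)/5+131.5)
cs=lambda u,v:((u-400+.5)/5+319.5,(v+.5)/5+164.5)
K=[plane(T,ct(*p),.056) for p in [(265,57),(60,182),(154,331),(363,204)]]
print(np.array(K),np.mean(K,0))
for p in [(447,186),(605,307),(730,233)]: print("s",plane(S,cs(*p),.056))
print("clip",tri([ray(T,ct(152,180)),ray(S,cs(555,55))]))
print("post",tri([ray(T,ct(246,112)),ray(S,cs(626,80))]))
for p in [(209,163),(209,204),(190,183),(228,183)]: print("tray",plane(T,p,.061))
m=optics.camera_model("wrist");o=sensors.get_obs()
c=-m["R"].T@m["t"];print(m, c-o["tool_pos"])
E
```

```text
[[ 0.625  -0.0709  0.056 ]
 [ 0.5471  0.052   0.056 ]
 [ 0.456  -0.0048  0.056 ]
 [ 0.5331 -0.129   0.056 ]] [ 0.5403 -0.0382  0.056 ]
s [ 0.4542 -0.0046  0.056 ]
s [ 0.5323 -0.1276  0.056 ]
s [ 0.6237 -0.072   0.056 ]
clip (array([ 0.5196, -0.0074,  0.1577]), [np.float64(0.0005019509947701319), np.float64(0.0005019509947702804)])
post (array([ 0.5525, -0.0592,  0.1754]), [np.float64(0.0010648077281801092), np.float64(0.001064807728179922)])
tray [0.5616 0.2747 0.061 ]
tray [0.4369 0.2689 0.061 ]
tray [0.5003 0.3281 0.061 ]
tray [0.5001 0.2155 0.061 ]
{'vertical_fov': 65.70646984690485, 'cx': 320.9313053534817, 'cy': 198.29460221167892, 'R': array([[ 0.4073, -0.9133, -0.0017],
       [-0.8787, -0.3924,  0.2718],
       [-0.2489, -0.1092, -0.9624]]), 't': array([-0.549 , -0.0288,  0.3919])} [0.0718 0.0319 0.1545]
```

{"name": "send_rows", "arguments": {
  "rows": [
    [18.5, 31, 2, 0, 0, 0.009],
    [18.5, 31, 2, 0, 0, 0.009],
    [18.5, 31, 2, 0, 0, 0.009],
    [18.5, 31, 2, 0, 0, 0.009],
    [18.5, 31, 2, 0, 0, 0.009],
    [18.5, 31, 2, 0, 0, 0.009],
    [18.5, 31, 2, 0, 0, 0.009],
    [18.5, 31, 2, 0, 0, 0.009]
  ]
}}

```text
time: 0.77
tool_pos: [0.3725, -0.2525, 0.2462]
ee_rot: [-3.141, 0.0, 0.492]
wrist_force: [0.5, -0.2, 0.5]
width: 0.0942
finger_force: 0.0
```

{"name": "send_rows", "arguments": {
  "rows": [
    [18.5, 31, 2, 0, 0, 0.009],
    [18.5, 31, 2, 0, 0, 0.009],
    [18.5, 31, 2, 0, 0, 0.009],
    [18.5, 31, 2, 0, 0, 0.009],
    [18.5, 31, 2, 0, 0, 0.009],
    [18.5, 31, 2, 0, 0, 0.009],
    [18.5, 31, 2, 0, 0, 0.009],
    [0, 0, 0, 0, 0, 0.009]
  ]
}}

```text
time: 1.43
tool_pos: [0.5035, -0.0322, 0.2599]
ee_rot: [-3.139, -0.002, 0.571]
wrist_force: [-0.7, -0.6, -0.0]
width: 0.094
finger_force: 0.0
```

```bash
cat > look.py <<'E'
import sys,cv2,pickle
from h import *
n=sys.argv[1]
m=optics.camera_model("wrist");o=sensors.get_obs();im=optics.snapshot("wrist")
cv2.imwrite(f"pics/{n}.png",im[:,:,::-1]); pickle.dump(m,open(f"pics/{n}.pkl","wb"))
print(o["time"],o["tool_pos"],o["ee_rot"],o["joint_positions"],o["wrist_force"],o["width"])
E
python3 look.py w1
python3 - <<'E'
from h import *
import pickle
m=pickle.load(open("pics/w1.pkl","rb"))
for X in [(.5195,-.007,.155),(.5525,-.059,.173),(.54,-.038,.055)]: print(proj(m,np.array(X),True))
E
```

```text
1.4333 [ 0.50351674 -0.03217174  0.25986232] [-3.13913444e+00 -1.86385414e-03  5.71478961e-01] [-0.17821828 -0.01836514  1.42178594  0.00311288  1.73848198  0.82161586] [-0.67197009 -0.56628094 -0.01626785] 0.0940337349437467
[306.82085145 174.00811547]
[382.23439642 179.09428434]
[342.57431133 157.11624797]
```

View pics/w1.png

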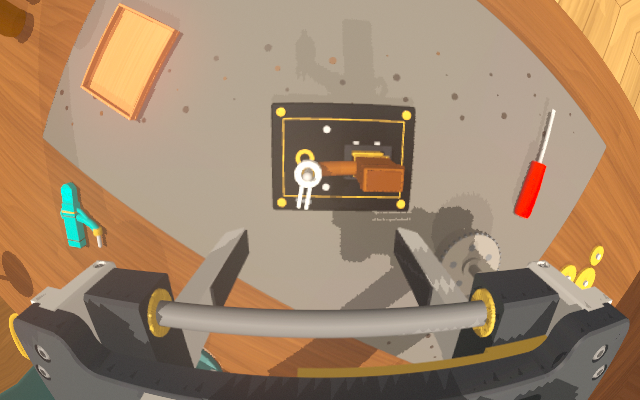

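w1 shows the clip ring at (307,174), its ears pointing down (base −x), and the post top at about (382,180). Both match the prediction. Moving closer for a second view.

{"name": "send_rows", "arguments": {
  "rows": [
    [8, 12, -10, 0, 0, -0.009],
    [8, 13, -10, 0, 0, 0],
    [0, 0, -10, 0, 0, 0],
    [0, 0, 0, 0, 0, 0],
    [0, 0, 0, 0, 0, 0]
  ],
  "grip": 44
}}

```text
time: 1.9
tool_pos: [0.5166, -0.0134, 0.2295]
ee_rot: [-3.141, 0.003, 0.554]
wrist_force: [-0.1, -0.5, 0.8]
width: 0.0642
finger_force: 0.0
```

```bash
python3 look.py w2
python3 - <<'E'
import cv2,numpy as np
a=cv2.imread("pics/w1.png")[100:220,260:420]; b=cv2.imread("pics/w2.png")[100:250,240:440]
A=cv2.resize(a,None,fx=4,fy=4,interpolation=cv2.INTER_CUBIC)[:280*2,:400]
b=cv2.resize(b,None,fx=4,fy=4,interpolation=cv2.INTER_CUBIC)
cv2.imwrite("pics/c1.png",cv2.resize(a,None,fx=5,fy=5,interpolation=cv2.INTER_CUBIC)); cv2.imwrite("pics/c2.png",b)
E
```

```text
1.9 [ 0.51661179 -0.0133929   0.22947525] [-3.14061487e+00  2.51108226e-03  5.53585565e-01] [-1.35128948e-01  1.51810012e-02  1.44800811e+00 -8.46123787e-04
  1.68096364e+00  8.81991092e-01] [-0.07914685 -0.51552105  0.77370818] 0.06423520809928829
```

View pics/c1.png

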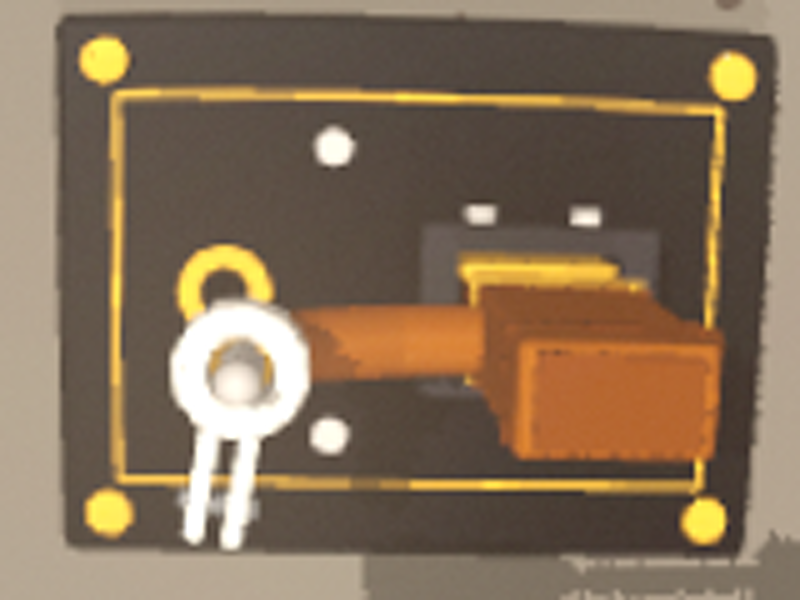

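View pics/c2.png

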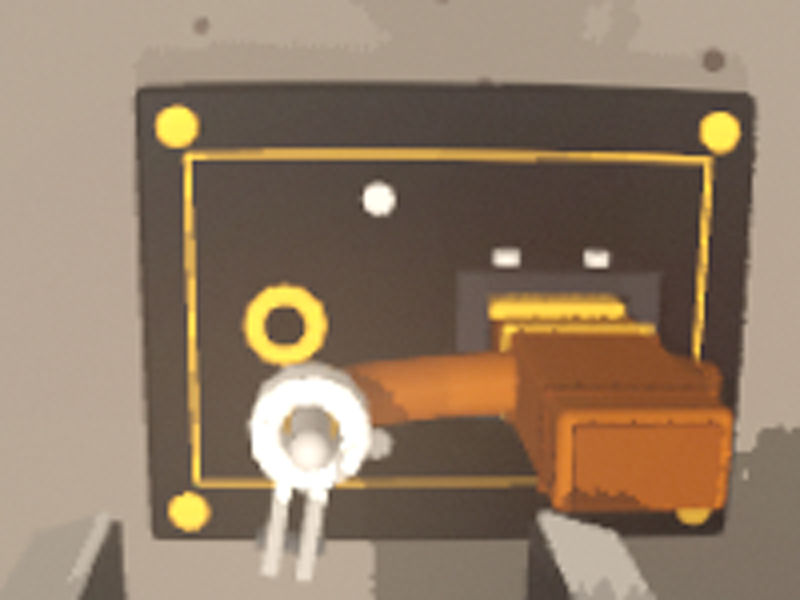

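c1 and c2 (enlarged) show the collar at c1 (240,368) and c2 (310,431), and the pin tip at (238,382) and (312,450). The post top centre is at (622,399) and (642,461). The ears point down, to base −x, so the collar is free on the ±y sides.

```bash
python3 - <<'E'
from h import *
import pickle
np.set_printoptions(precision=4,suppress=True)
m1=pickle.load(open("pics/w1.pkl","rb"));m2=pickle.load(open("pics/w2.pkl","rb"))
T=optics.camera_model("top");S=optics.camera_model("side")
c1=lambda p:((p[0]+.5)/5+259.5,(p[1]+.5)/5+99.5)
c2=lambda p:((p[0]+.5)/4+239.5,(p[1]+.5)/4+99.5)
for n,a,b in [("collar",(240,368),(310,431)),("pin",(238,382),(312,450)),("post",(622,399),(642,461)),("stud+x+y",(105,60),(177,126)),("stud+x-y",(733,76),(720,132)),("stud-x+y",(109,513),(189,511)),("earend",(214,540),(288,573))]:
    X,e=tri([ray(m1,c1(a),True),ray(m2,c2(b),True)]); print(n,X,np.array(e))
z={"collar":.155,"pin":.167,"post":.173,"ear":.152,"s1":.056,"s2":.056,"s3":.056}
for n,a,b in [("collar",(240,368),(310,431)),("pin",(238,382),(312,450)),("post",(622,399),(642,461)),("ear",(214,540),(288,573)),("s1",(105,60),(177,126)),("s2",(733,76),(720,132)),("s3",(109,513),(189,511))]:
    print(n,plane(m1,c1(a),z[n],True),plane(m2,c2(b),z[n],True))
for p in [(209,163),(209,204),(190,183),(228,183)]: pass
E
```

```text
collar [ 0.5206 -0.0071  0.156 ] [0. 0.]
pin [ 0.5208 -0.0074  0.1677] [0.0002 0.0002]
post [ 0.5525 -0.0606  0.171 ] [0.0005 0.0005]
stud+x+y [0.5463 0.0514 0.0559] [0. 0.]
stud+x-y [ 0.6232 -0.0716  0.0608] [0. 0.]
stud-x+y [ 0.4539 -0.006   0.0547] [0. 0.]
earend [ 0.4905 -0.0202  0.1504] [0. 0.]
collar [ 0.5205 -0.0072  0.155 ] [ 0.5204 -0.0073  0.155 ]
pin [ 0.5206 -0.0074  0.167 ] [ 0.5208 -0.0077  0.167 ]
post [ 0.5531 -0.0604  0.173 ] [ 0.5524 -0.0595  0.173 ]
ear [ 0.491 -0.02   0.152] [ 0.4912 -0.0198  0.152 ]
s1 [0.5464 0.0513 0.056 ] [0.5463 0.0514 0.056 ]
s2 [ 0.6239 -0.0727  0.056 ] [ 0.6238 -0.073   0.056 ]
s3 [ 0.4543 -0.0059  0.056 ] [ 0.4544 -0.0058  0.056 ]
```

{"name": "send_rows", "arguments": {
  "rows": [
    [4, 6, 0, 0, 0, 0],
    [0, 0, -6, 0, 0, 0],
    [0, 0, -6, 0, 0, 0],
    [0, 0, -6, 0, 0, 0],
    [0, 0, -6, 0, 0, 0],
    [0, 0, 0, 0, 0, 0],
    [0, 0, 0, 0, 0, 0],
    [0, 0, 0, 0, 0, 0]
  ]
}}

```text
time: 2.62
tool_pos: [0.5217, -0.0063, 0.2065]
ee_rot: [3.141, 0.0, 0.555]
wrist_force: [-0.4, 0.4, 0.2]
width: 0.044
finger_force: 0.0
```

{"name": "send_rows", "arguments": {
  "rows": [
    [-1.2, -1, -7, 0, 0, 0],
    [0, 0, -7, 0, 0, 0],
    [0, 0, -7, 0, 0, 0],
    [0, 0, -7, 0, 0, 0],
    [0, 0, -4, 0, 0, 0],
    [0, 0, -3, 0, 0, 0],
    [0, 0, 0, 0, 0, 0],
    [0, 0, 0, 0, 0, 0]
  ]
}}

```text
time: 3.28
tool_pos: [0.5204, -0.0073, 0.1714]
ee_rot: [-3.142, 0.0, 0.555]
wrist_force: [0.0, -0.4, 0.7]
width: 0.0439
finger_force: 0.0
```

{"name": "send_rows", "arguments": {
  "rows": [
    [0, 0, 0, 0, 0, 0],
    [0, 0, 0, 0, 0, 0],
    [0, 0, 0, 0, 0, 0],
    [0, 0, 0, 0, 0, 0],
    [0, 0, 0, 0, 0, 0],
    [0, 0, 0, 0, 0, 0]
  ],
  "grip": 10
}}

```text
time: 3.78
tool_pos: [0.5206, -0.0072, 0.1719]
ee_rot: [3.141, -0.001, 0.555]
wrist_force: [0.4, 0.4, 0.7]
width: 0.0226
finger_force: 30.0
```

{"name": "send_rows", "arguments": {
  "rows": [
    [0, 0, 2, 0, 0, 0],
    [0, 0, 4, 0, 0, 0],
    [0, 0, 6, 0, 0, 0],
    [0, 0, 6, 0, 0, 0],
    [0, 0, 6, 0, 0, 0],
    [0, 0, 6, 0, 0, 0],
    [0, 0, 6, 0, 0, 0],
    [0, 0, 6, 0, 0, 0]
  ]
}}

```text
time: 4.45
tool_pos: [0.5206, -0.0073, 0.2144]
ee_rot: [3.141, -0.0, 0.555]
wrist_force: [-0.1, -0.4, 0.2]
width: 0.023
finger_force: 30.0
```

```bash
python3 look.py w3
python3 - <<'E'
import cv2
b=cv2.imread("pics/w3.png")
cv2.imwrite("pics/w3a.png",cv2.resize(b[:280],None,fx=1.25,fy=1.25))
E
```

```text
4.45 [ 0.5205705  -0.00727202  0.21437174] [ 3.14115396e+00 -3.78058450e-04  5.54774894e-01] [-1.22834071e-01  2.50075151e-02  1.46779667e+00 -1.05070891e-04
  1.64821890e+00  8.93179288e-01] [-0.06757793 -0.37124184  0.17692555] 0.023000344165513255
```

View pics/w3a.png

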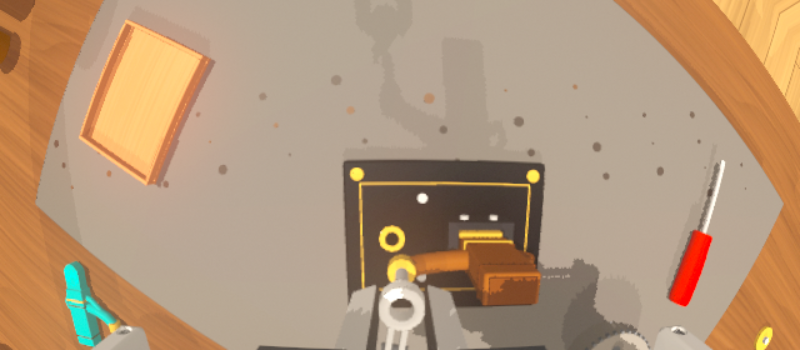

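w3a shows the clip held between the fingers at (402,308), with the bare boss and pin below at (402,268). Now carrying it to the tray.

{"name": "send_rows", "arguments": {
  "rows": [
    [-1, 15, 2, 0, 0, 0],
    [-2, 30, 0, 0, 0, 0],
    [-2, 35, 0, 0, 0, 0],
    [-3, 35, 0, 0, 0, 0],
    [-3, 35, 0, 0, 0, 0],
    [-3, 35, 0, 0, 0, 0],
    [-2, 35, 0, 0, 0, 0],
    [-1, 30, 0, 0, 0, 0]
  ]
}}

```text
time: 5.17
tool_pos: [0.5028, 0.245, 0.2157]
ee_rot: [-3.141, -0.0, 0.556]
wrist_force: [0.9, 0.4, -0.0]
width: 0.0226
finger_force: 30.0
```

{"name": "send_rows", "arguments": {
  "rows": [
    [0, 19, -5, 0, 0, 0],
    [0, 10, -15, 0, 0, 0],
    [0, 0, -22, 0, 0, 0],
    [0, 0, -22, 0, 0, 0],
    [0, 0, -20, 0, 0, 0],
    [0, 0, -15, 0, 0, 0],
    [0, 0, -10, 0, 0, 0],
    [0, 0, 0, 0, 0, 0]
  ]
}}

```text
time: 5.83
tool_pos: [0.5019, 0.2711, 0.1036]
ee_rot: [-3.141, 0.005, 0.555]
wrist_force: [1.2, -0.7, -0.7]
width: 0.0228
finger_force: 30.0
```

{"name": "send_rows", "arguments": {
  "rows": [
    [0, 0, -8, 0, 0, 0],
    [0, 0, -6, 0, 0, 0],
    [0, 0, -4, 0, 0, 0],
    [0, 0, -2, 0, 0, 0],
    [0, 0, -2, 0, 0, 0],
    [0, 0, 0, 0, 0, 0],
    [0, 0, 0, 0, 0, 0],
    [0, 0, 0, 0, 0, 0]
  ]
}}

```text
time: 6.5
tool_pos: [0.5037, 0.2718, 0.0849]
ee_rot: [3.141, -0.001, 0.555]
wrist_force: [0.2, 1.0, -0.8]
width: 0.0224
finger_force: 30.0
```

{"name": "send_rows", "arguments": {
  "rows": [
    [0, 0, -2, 0, 0, 0],
    [0, 0, -2, 0, 0, 0],
    [0, 0, -1, 0, 0, 0],
    [0, 0, -1, 0, 0, 0],
    [0, 0, 0, 0, 0, 0],
    [0, 0, 0, 0, 0, 0],
    [0, 0, 0, 0, 0, 0]
  ]
}}

```text
time: 7.08
tool_pos: [0.5035, 0.2718, 0.0785]
ee_rot: [3.142, -0.0, 0.555]
wrist_force: [0.3, 0.7, -0.4]
width: 0.0228
finger_force: 30.0
```

{"name": "send_rows", "arguments": {
  "rows": [
    [0, 0, -0.6, 0, 0, 0],
    [0, 0, -0.6, 0, 0, 0],
    [0, 0, -0.6, 0, 0, 0],
    [0, 0, 0, 0, 0, 0],
    [0, 0, 0, 0, 0, 0]
  ]
}}

```text
time: 7.5
tool_pos: [0.5037, 0.2718, 0.0779]
ee_rot: [3.141, -0.001, 0.555]
wrist_force: [-2.5, -0.9, 5.5]
width: 0.0226
finger_force: 30.0
```

{"name": "send_rows", "arguments": {
  "rows": [
    [0, 0, 0, 0, 0, 0],
    [0, 0, 0, 0, 0, 0],
    [0, 0, 0, 0, 0, 0],
    [0, 0, 0, 0, 0, 0],
    [0, 0, 0, 0, 0, 0],
    [0, 0, 0, 0, 0, 0]
  ],
  "grip": 46
}}

```text
time: 8.0
tool_pos: [0.5033, 0.2717, 0.0764]
ee_rot: [3.142, 0.001, 0.555]
wrist_force: [0.3, -0.2, 0.2]
width: 0.0456
finger_force: 0.0
```

{"name": "send_rows", "arguments": {
  "rows": [
    [0, 0, 5, 0, 0, 0],
    [0, 0, 15, 0, 0, 0],
    [0, 0, 25, 0, 0, 0],
    [0, 0, 30, 0, 0, 0],
    [0, 0, 30, 0, 0, 0.1],
    [0, 0, 20, 0, 0, 0.12],
    [0, 0, 20, 0, 0, 0.12],
    [0, 0, 0, 0, 0, 0.12]
  ]
}}

```text
time: 8.67
tool_pos: [0.5055, 0.2726, 0.2281]
ee_rot: [3.136, -0.008, 1.021]
wrist_force: [1.1, 0.4, 0.8]
width: 0.0461
finger_force: 0.0
```

```bash
python3 look.py w4
python3 - <<'E'
import cv2
b=cv2.imread("pics/w4.png")
cv2.imwrite("pics/w4a.png",b[60:360,100:560])
E
```

```text
8.6667 [0.50547529 0.27260525 0.22805593] [ 3.13550575 -0.00835666  1.02077699] [ 3.95907109e-01  1.34448052e-01  1.32369077e+00 -4.85142386e-05
  1.67311551e+00  9.45946671e-01] [1.1088902  0.3507455  0.82010846] 0.046147580914136455
```

View pics/w4a.png

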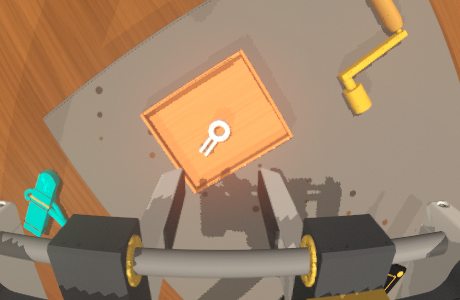

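w4a shows the clip lying free in the middle of the tray, at crop (217,132). Now to the post.

{"name": "send_rows", "arguments": {
  "rows": [
    [4, -20, 1, 0, 0, 0.11],
    [5, -33, 1, 0, 0, 0.11],
    [5, -35, 0, 0, 0, 0.11],
    [5, -35, 0, 0, 0, 0.11],
    [5, -35, 0, 0, 0, 0.11],
    [5, -35, 0, 0, 0, 0.11],
    [5, -35, 0, 0, 0, 0.11],
    [5, -35, 0, 0, 0, 0.11]
  ]
}}

```text
time: 9.38
tool_pos: [0.5421, 0.0071, 0.2232]
ee_rot: [-3.141, -0.0, 1.898]
wrist_force: [0.5, -0.1, 0.1]
width: 0.046
finger_force: 0.0
```

{"name": "send_rows", "arguments": {
  "rows": [
    [5, -35, 0, 0, 0, 0.11],
    [3.5, -20, 0, 0, 0, 0.11],
    [0, -15, 0, 0, 0, 0.015],
    [0, 0, -6, 0, 0, 0],
    [0, 0, -6, 0, 0, 0],
    [0, 0, 0, 0, 0, 0],
    [0, 0, 0, 0, 0, 0],
    [0, 0, 0, 0, 0, 0]
  ]
}}

```text
time: 10.05
tool_pos: [0.5508, -0.06, 0.2115]
ee_rot: [-3.142, -0.001, 2.131]
wrist_force: [-0.3, 0.1, -0.2]
width: 0.0461
finger_force: 0.0
```

```bash
python3 look.py w5
python3 - <<'E'
import cv2
b=cv2.imread("pics/w5.png")
cv2.imwrite("pics/w5a.png",cv2.resize(b[100:340,180:460],None,fx=2.5,fy=2.5,interpolation=cv2.INTER_CUBIC))
E
```

```text
10.05 [ 0.55080423 -0.05997547  0.21149635] [-3.14150196e+00 -5.45689372e-04  2.13097917e+00] [-2.10987180e-01  1.00968516e-01  1.39327620e+00  3.29077586e-04
  1.64779330e+00 -7.71144806e-01] [-0.2926949   0.07775196 -0.21700283] 0.04611468730262553
```

View pics/w5a.png

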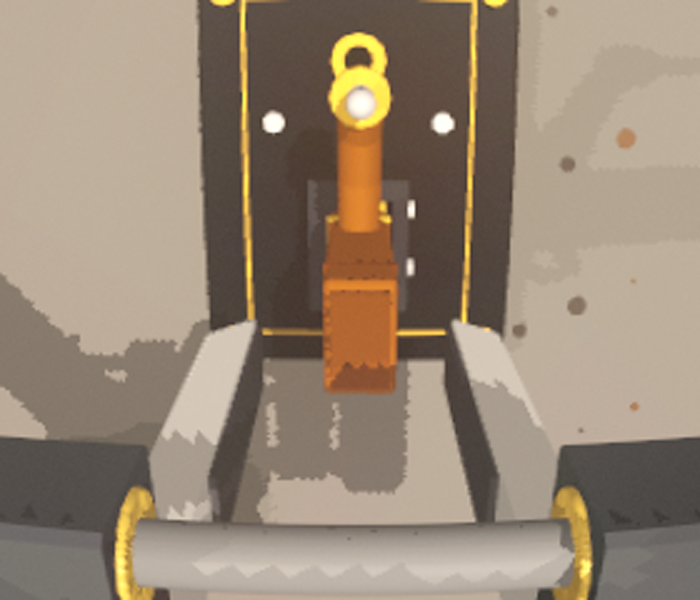

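w5a shows the post centred between the fingers at (360,335), with the finger mid at 355. The axes are aligned.

{"name": "send_rows", "arguments": {
  "rows": [
    [2.2, -0.2, -7, 0, 0, 0],
    [0, 0, -8, 0, 0, 0],
    [0, 0, -8, 0, 0, 0],
    [0, 0, -8, 0, 0, 0],
    [0, 0, -8, 0, 0, 0],
    [0, 0, -6, 0, 0, 0],
    [0, 0, -5, 0, 0, 0],
    [0, 0, 0, 0, 0, 0]
  ]
}}

```text
time: 10.77
tool_pos: [0.5524, -0.0614, 0.16]
ee_rot: [-3.14, -0.002, 2.13]
wrist_force: [-0.7, -0.2, 0.5]
width: 0.046
finger_force: 0.0
```

{"name": "send_rows", "arguments": {
  "rows": [
    [0, 0, 0, 0, 0, 0],
    [0, 0, 0, 0, 0, 0],
    [0, 0, 0, 0, 0, 0],
    [0, 0, 0, 0, 0, 0],
    [0, 0, 0, 0, 0, 0],
    [0, 0, 0, 0, 0, 0],
    [0, 0, 0, 0, 0, 0]
  ],
  "grip": 5
}}

```text
time: 11.35
tool_pos: [0.5536, -0.0614, 0.1623]
ee_rot: [3.14, 0.001, 2.13]
wrist_force: [0.7, -0.7, 1.2]
width: 0.02
finger_force: 30.0
```

{"name": "send_rows", "arguments": {
  "rows": [
    [-1.7, 2.7, 0.1, -0.03, -0.0185, 0],
    [-1.7, 2.7, 0, -0.03, -0.0185, 0],
    [-1.7, 2.7, -0.1, -0.03, -0.0185, 0],
    [-1.7, 2.7, -0.2, -0.03, -0.0185, 0],
    [0, 0, 0, 0, 0, 0]
  ]
}}

```text
time: 11.77
tool_pos: [0.5467, -0.0502, 0.1619]
ee_rot: [3.141, 0.144, 2.131]
wrist_force: [3.5, -0.7, -0.8]
width: 0.0196
finger_force: 30.0
```

```bash
cat > st.py <<'E'
from h import *
from scipy.spatial.transform import Rotation as Ro
o=sensors.get_obs();R=Ro.from_euler("xyz",o["ee_rot"]).as_matrix()
up=-R[:,2]; yb=np.array([-.530,.848,0]); xb=np.array([.848,.530,0])
p=o["tool_pos"]-.0923*up-np.array([.5534,-.0612,.070])
np.set_printoptions(precision=2,suppress=True)
print(o["time"],"lean+y deg",np.degrees(np.arcsin(up@yb)),"lean x",np.degrees(np.arcsin(up@xb)),"pivot dx,dy,dz mm",1e3*np.array([p@xb,p@yb,p[2]]),o["wrist_force"],o["wrist_torque"],o["finger_force"])
E
python3 st.py
```

```text
11.7667 lean+y deg 8.259327872510296 lean x -0.04826882406252069 pivot dx,dy,dz mm [ 0.23 -0.33  0.54] [ 3.54 -0.71 -0.77] [-0.31 -0.69 -0.12] 30.005046129226685
```

{"name": "send_rows", "arguments": {
  "rows": [
    [1.7, -2.7, 0.6, 0.03, 0.0185, 0],
    [1.7, -2.7, 0.5, 0.03, 0.0185, 0],
    [1.7, -2.7, 0.35, 0.03, 0.0185, 0],
    [1.7, -2.7, 0.25, 0.03, 0.0185, 0],
    [1.7, -2.7, 0.15, 0.03, 0.0185, 0],
    [1.7, -2.7, 0.05, 0.03, 0.0185, 0],
    [1.7, -2.7, -0.1, 0.03, 0.0185, 0],
    [1.7, -2.7, -0.2, 0.03, 0.0185, 0]
  ]
}}

```text
time: 12.43
tool_pos: [0.56, -0.0717, 0.1618]
ee_rot: [3.14, -0.146, 2.13]
wrist_force: [1.9, 2.6, -6.7]
width: 0.02
finger_force: 30.0
```

```bash
python3 st.py
```

```text
12.4333 lean+y deg -8.363728229505645 lean x -0.07412272061600761 pivot dx,dy,dz mm [0.15 1.02 0.49] [ 1.87  2.58 -6.71] [ 0.01 -0.72 -0.11] 29.996526539325714
```

{"name": "send_rows", "arguments": {
  "rows": [
    [-1.7, 2.7, 0.6, -0.03, -0.0185, 0],
    [-1.7, 2.7, 0.5, -0.03, -0.0185, 0],
    [-1.7, 2.7, 0.35, -0.03, -0.0185, 0],
    [-1.7, 2.7, 0.25, -0.03, -0.0185, 0],
    [-1.7, 2.7, 0.15, -0.03, -0.0185, 0],
    [-1.7, 2.7, 0.05, -0.03, -0.0185, 0],
    [-1.7, 2.7, -0.1, -0.03, -0.0185, 0],
    [-1.7, 2.7, -0.2, -0.03, -0.0185, 0]
  ]
}}

```text
time: 13.1
tool_pos: [0.547, -0.0508, 0.1629]
ee_rot: [-3.142, 0.142, 2.13]
wrist_force: [5.6, -1.6, -7.9]
width: 0.0195
finger_force: 30.0
```

```bash
python3 st.py
```

```text
13.1 lean+y deg 8.108172226932284 lean x -0.00015602152989630465 pivot dx,dy,dz mm [ 0.12 -0.84  1.48] [ 5.62 -1.56 -7.87] [ 0.11 -1.2   0.09] 29.99902456998825
```

{"name": "send_rows", "arguments": {
  "rows": [
    [1.7, -2.7, 0.6, 0.03, 0.0185, 0],
    [1.7, -2.7, 0.5, 0.03, 0.0185, 0],
    [1.7, -2.7, 0.35, 0.03, 0.0185, 0],
    [1.7, -2.7, 0.25, 0.03, 0.0185, 0],
    [1.7, -2.7, 0.15, 0.03, 0.0185, 0],
    [1.7, -2.7, 0.05, 0.03, 0.0185, 0],
    [1.7, -2.7, -0.1, 0.03, 0.0185, 0],
    [1.7, -2.7, -0.2, 0.03, 0.0185, 0]
  ]
}}

```text
time: 13.77
tool_pos: [0.5596, -0.071, 0.1636]
ee_rot: [3.141, -0.148, 2.131]
wrist_force: [1.9, 4.7, -8.7]
width: 0.0198
finger_force: 30.0
```

{"name": "send_rows", "arguments": {
  "rows": [
    [-1.7, 2.7, 0.6, -0.03, -0.0185, 0],
    [-1.7, 2.7, 0.5, -0.03, -0.0185, 0],
    [-1.7, 2.7, 0.35, -0.03, -0.0185, 0],
    [-1.7, 2.7, 0.25, -0.03, -0.0185, 0],
    [-1.7, 2.7, 0.15, -0.03, -0.0185, 0],
    [-1.7, 2.7, 0.05, -0.03, -0.0185, 0],
    [-1.7, 2.7, -0.1, -0.03, -0.0185, 0],
    [-1.7, 2.7, -0.2, -0.03, -0.0185, 0]
  ]
}}

```text
time: 14.43
tool_pos: [0.5466, -0.0501, 0.165]
ee_rot: [-3.141, 0.139, 2.13]
wrist_force: [6.3, -0.4, -11.4]
width: 0.02
finger_force: 30.0
```

```bash
python3 st.py
```

```text
14.4333 lean+y deg 7.975684825345711 lean x 0.032579421912569045 pivot dx,dy,dz mm [0.04 0.2  3.58] [  6.26  -0.45 -11.4 ] [ 0.46 -1.2   0.11] 29.99769240617752
```

{"name": "send_rows", "arguments": {
  "rows": [
    [1.7, -2.7, 0.5, 0.03, 0.0185, 0],
    [1.7, -2.7, 0.4, 0.03, 0.0185, 0],
    [1.7, -2.7, 0.3, 0.03, 0.0185, 0],
    [1.7, -2.7, 0.2, 0.03, 0.0185, 0],
    [1.7, -2.7, 0.1, 0.03, 0.0185, 0],
    [1.7, -2.7, 0, 0.03, 0.0185, 0],
    [1.7, -2.7, -0.1, 0.03, 0.0185, 0],
    [1.7, -2.7, -0.2, 0.03, 0.0185, 0]
  ]
}}

```text
time: 15.1
tool_pos: [0.5595, -0.071, 0.1661]
ee_rot: [3.141, -0.149, 2.13]
wrist_force: [1.6, 3.0, -9.3]
width: 0.0201
finger_force: 30.0
```

{"name": "send_rows", "arguments": {
  "rows": [
    [-1.7, 2.7, 0.5, -0.03, -0.0185, 0],
    [-1.7, 2.7, 0.4, -0.03, -0.0185, 0],
    [-1.7, 2.7, 0.3, -0.03, -0.0185, 0],
    [-1.7, 2.7, 0.2, -0.03, -0.0185, 0],
    [-1.7, 2.7, 0.1, -0.03, -0.0185, 0],
    [-1.7, 2.7, 0, -0.03, -0.0185, 0],
    [-1.7, 2.7, -0.1, -0.03, -0.0185, 0],
    [-1.7, 2.7, -0.2, -0.03, -0.0185, 0]
  ]
}}

```text
time: 15.77
tool_pos: [0.5464, -0.0499, 0.1674]
ee_rot: [-3.141, 0.138, 2.13]
wrist_force: [5.8, 0.7, -9.2]
width: 0.0194
finger_force: 30.0
```

```bash
python3 st.py
```

```text
15.7667 lean+y deg 7.932551129166825 lean x 0.03966153735937366 pivot dx,dy,dz mm [-0.    0.59  5.97] [ 5.78  0.68 -9.21] [ 0.62 -1.08  0.13] 29.997575283050537
```

{"name": "send_rows", "arguments": {
  "rows": [
    [1.7, -2.7, 0.5, 0.03, 0.0185, 0],
    [1.7, -2.7, 0.4, 0.03, 0.0185, 0],
    [1.7, -2.7, 0.3, 0.03, 0.0185, 0],
    [1.7, -2.7, 0.2, 0.03, 0.0185, 0],
    [1.7, -2.7, 0.1, 0.03, 0.0185, 0],
    [1.7, -2.7, 0, 0.03, 0.0185, 0],
    [1.7, -2.7, -0.1, 0.03, 0.0185, 0],
    [1.7, -2.7, -0.2, 0.03, 0.0185, 0]
  ]
}}

```text
time: 16.43
tool_pos: [0.5596, -0.0712, 0.1685]
ee_rot: [3.141, -0.148, 2.13]
wrist_force: [2.1, 3.2, -9.5]
width: 0.0199
finger_force: 30.0
```

{"name": "send_rows", "arguments": {
  "rows": [
    [-1.7, 2.7, 0.5, -0.03, -0.0185, 0],
    [-1.7, 2.7, 0.4, -0.03, -0.0185, 0],
    [-1.7, 2.7, 0.3, -0.03, -0.0185, 0],
    [-1.7, 2.7, 0.2, -0.03, -0.0185, 0],
    [-1.7, 2.7, 0.1, -0.03, -0.0185, 0],
    [-1.7, 2.7, 0, -0.03, -0.0185, 0],
    [-1.7, 2.7, -0.1, -0.03, -0.0185, 0],
    [-1.7, 2.7, -0.2, -0.03, -0.0185, 0]
  ]
}}

```text
time: 17.1
tool_pos: [0.5463, -0.0497, 0.1698]
ee_rot: [-3.141, 0.138, 2.13]
wrist_force: [3.7, 0.5, -9.5]
width: 0.0201
finger_force: 30.0
```

{"name": "send_rows", "arguments": {
  "rows": [
    [1.7, -2.7, 0.5, 0.03, 0.0185, 0],
    [1.7, -2.7, 0.4, 0.03, 0.0185, 0],
    [1.7, -2.7, 0.3, 0.03, 0.0185, 0],
    [1.7, -2.7, 0.2, 0.03, 0.0185, 0],
    [1.7, -2.7, 0.1, 0.03, 0.0185, 0],
    [1.7, -2.7, 0, 0.03, 0.0185, 0],
    [1.7, -2.7, -0.1, 0.03, 0.0185, 0],
    [1.7, -2.7, -0.2, 0.03, 0.0185, 0]
  ]
}}

```text
time: 17.77
tool_pos: [0.5597, -0.0714, 0.171]
ee_rot: [3.141, -0.148, 2.13]
wrist_force: [2.2, 3.0, -8.6]
width: 0.02
finger_force: 30.0
```

{"name": "send_rows", "arguments": {
  "rows": [
    [-1.7, 2.7, 0.5, -0.03, -0.0185, 0],
    [-1.7, 2.7, 0.4, -0.03, -0.0185, 0],
    [-1.7, 2.7, 0.3, -0.03, -0.0185, 0],
    [-1.7, 2.7, 0.2, -0.03, -0.0185, 0],
    [-1.7, 2.7, 0.1, -0.03, -0.0185, 0],
    [-1.7, 2.7, 0, -0.03, -0.0185, 0],
    [-1.7, 2.7, -0.1, -0.03, -0.0185, 0],
    [-1.7, 2.7, -0.2, -0.03, -0.0185, 0]
  ]
}}

```text
time: 18.43
tool_pos: [0.5462, -0.0496, 0.1722]
ee_rot: [-3.141, 0.138, 2.13]
wrist_force: [4.7, 1.6, -9.7]
width: 0.0199
finger_force: 30.0
```

```bash
python3 st.py
```

```text
18.4333 lean+y deg 7.88300691196442 lean x 0.05055695705135449 pivot dx,dy,dz mm [-0.06  1.03 10.76] [ 4.7   1.56 -9.7 ] [ 0.79 -0.81  0.12] 29.996325373649597
```

{"name": "send_rows", "arguments": {
  "rows": [
    [1.7, -2.7, 0.5, 0.03, 0.0185, 0],
    [1.7, -2.7, 0.4, 0.03, 0.0185, 0],
    [1.7, -2.7, 0.3, 0.03, 0.0185, 0],
    [1.7, -2.7, 0.2, 0.03, 0.0185, 0],
    [1.7, -2.7, 0.1, 0.03, 0.0185, 0],
    [1.7, -2.7, 0, 0.03, 0.0185, 0],
    [1.7, -2.7, -0.1, 0.03, 0.0185, 0],
    [1.7, -2.7, -0.2, 0.03, 0.0185, 0]
  ]
}}

```text
time: 19.1
tool_pos: [0.5597, -0.0716, 0.1734]
ee_rot: [3.141, -0.147, 2.13]
wrist_force: [2.2, 2.3, -9.4]
width: 0.0196
finger_force: 30.0
```

{"name": "send_rows", "arguments": {
  "rows": [
    [-1.7, 2.7, 0.5, -0.03, -0.0185, 0],
    [-1.7, 2.7, 0.4, -0.03, -0.0185, 0],
    [-1.7, 2.7, 0.3, -0.03, -0.0185, 0],
    [-1.7, 2.7, 0.2, -0.03, -0.0185, 0],
    [-1.7, 2.7, 0.1, -0.03, -0.0185, 0],
    [-1.7, 2.7, 0, -0.03, -0.0185, 0],
    [-1.7, 2.7, -0.1, -0.03, -0.0185, 0],
    [-1.7, 2.7, -0.2, -0.03, -0.0185, 0]
  ]
}}

```text
time: 19.77
tool_pos: [0.5461, -0.0495, 0.1746]
ee_rot: [-3.14, 0.137, 2.13]
wrist_force: [3.7, 1.8, -8.7]
width: 0.02
finger_force: 30.0
```

{"name": "send_rows", "arguments": {
  "rows": [
    [1.7, -2.7, 0.5, 0.03, 0.0185, 0],
    [1.7, -2.7, 0.4, 0.03, 0.0185, 0],
    [1.7, -2.7, 0.3, 0.03, 0.0185, 0],
    [1.7, -2.7, 0.2, 0.03, 0.0185, 0],
    [1.7, -2.7, 0.1, 0.03, 0.0185, 0],
    [1.7, -2.7, 0, 0.03, 0.0185, 0],
    [1.7, -2.7, -0.1, 0.03, 0.0185, 0],
    [1.7, -2.7, -0.2, 0.03, 0.0185, 0]
  ]
}}

```text
time: 20.43
tool_pos: [0.5598, -0.0718, 0.1759]
ee_rot: [3.141, -0.147, 2.13]
wrist_force: [1.4, 2.0, -8.9]
width: 0.0198
finger_force: 30.0
```

{"name": "send_rows", "arguments": {
  "rows": [
    [-1.7, 2.7, 0.5, -0.03, -0.0185, 0],
    [-1.7, 2.7, 0.4, -0.03, -0.0185, 0],
    [-1.7, 2.7, 0.3, -0.03, -0.0185, 0],
    [-1.7, 2.7, 0.2, -0.03, -0.0185, 0],
    [-1.7, 2.7, 0.1, -0.03, -0.0185, 0],
    [-1.7, 2.7, 0, -0.03, -0.0185, 0],
    [-1.7, 2.7, -0.1, -0.03, -0.0185, 0],
    [-1.7, 2.7, -0.2, -0.03, -0.0185, 0]
  ]
}}

```text
time: 21.1
tool_pos: [0.5459, -0.0495, 0.1773]
ee_rot: [-3.14, 0.137, 2.131]
wrist_force: [2.1, 1.0, -7.6]
width: 0.0197
finger_force: 30.0
```

```bash
python3 st.py
```

```text
21.1 lean+y deg 7.866432923215234 lean x 0.0729571429827016 pivot dx,dy,dz mm [-0.25  1.26 15.85] [ 2.11  1.01 -7.63] [ 0.8  -0.67  0.19] 29.997383952140808
```

{"name": "send_rows", "arguments": {
  "rows": [
    [1.7, -2.7, 0.5, 0.03, 0.0185, 0],
    [1.7, -2.7, 0.4, 0.03, 0.0185, 0],
    [1.7, -2.7, 0.3, 0.03, 0.0185, 0],
    [1.7, -2.7, 0.2, 0.03, 0.0185, 0],
    [1.7, -2.7, 0.1, 0.03, 0.0185, 0],
    [1.7, -2.7, 0, 0.03, 0.0185, 0],
    [1.7, -2.7, -0.1, 0.03, 0.0185, 0],
    [1.7, -2.7, -0.2, 0.03, 0.0185, 0]
  ]
}}

```text
time: 21.77
tool_pos: [0.5597, -0.0719, 0.1792]
ee_rot: [3.141, -0.147, 2.13]
wrist_force: [1.7, 0.8, -5.2]
width: 0.02
finger_force: 30.0
```

{"name": "send_rows", "arguments": {
  "rows": [
    [-1.7, 2.7, 0.5, -0.03, -0.0185, 0],
    [-1.7, 2.7, 0.4, -0.03, -0.0185, 0],
    [-1.7, 2.7, 0.3, -0.03, -0.0185, 0],
    [-1.7, 2.7, 0.2, -0.03, -0.0185, 0],
    [-1.7, 2.7, 0.1, -0.03, -0.0185, 0],
    [-1.7, 2.7, 0, -0.03, -0.0185, 0],
    [-1.7, 2.7, -0.1, -0.03, -0.0185, 0],
    [-1.7, 2.7, -0.2, -0.03, -0.0185, 0]
  ]
}}

```text
time: 22.43
tool_pos: [0.5458, -0.0503, 0.1814]
ee_rot: [-3.14, 0.14, 2.13]
wrist_force: [0.2, 1.2, -1.8]
width: 0.0198
finger_force: 30.0
```

```bash
python3 st.py
```

```text
22.4333 lean+y deg 7.9982791663500965 lean x 0.10366761074602676 pivot dx,dy,dz mm [-0.86  0.42 20.02] [ 0.18  1.17 -1.79] [ 0.3  -0.12  0.03] 29.995113909244537
```

{"name": "send_rows", "arguments": {
  "rows": [
    [1.7, -2.7, 0.6, 0.03, 0.0185, 0],
    [1.7, -2.7, 0.5, 0.03, 0.0185, 0],
    [1.7, -2.7, 0.4, 0.03, 0.0185, 0],
    [1.7, -2.7, 0.3, 0.03, 0.0185, 0],
    [0, 0, 0.5, 0, 0, 0],
    [0, 0, 0.5, 0, 0, 0],
    [0, 0, 1, 0, 0, 0],
    [0, 0, 1, 0, 0, 0]
  ]
}}

```text
time: 23.1
tool_pos: [0.5526, -0.0612, 0.1868]
ee_rot: [-3.141, -0.001, 2.13]
wrist_force: [1.0, -0.3, -2.7]
width: 0.0199
finger_force: 30.0
```

```bash
python3 st.py
```

```text
23.1 lean+y deg -0.03557463300480093 lean x 0.05910502917192424 pivot dx,dy,dz mm [-0.77  0.53 24.51] [ 0.96 -0.33 -2.67] [-0.01 -0.11  0.03] 29.995774626731873
```

{"name": "send_rows", "arguments": {
  "rows": [
    [0, 0, 2, 0, 0, 0],
    [0, 0, 3, 0, 0, 0],
    [0, 0, 3, 0, 0, 0],
    [0, 0, 3, 0, 0, 0],
    [0, 0, 2, 0, 0, 0],
    [0, 0, 1, 0, 0, 0],
    [0, 0, 0, 0, 0, 0],
    [0, 0, 0, 0, 0, 0]
  ]
}}

```text
time: 23.77
tool_pos: [0.5531, -0.0615, 0.2011]
ee_rot: [3.142, 0.0, 2.13]
wrist_force: [-0.3, -0.7, -2.0]
width: 0.0199
finger_force: 30.0
```

{"name": "send_rows", "arguments": {
  "rows": [
    [0, 0, 0, 0, 0, 0],
    [0, 0, 0, 0, 0, 0],
    [0, 0, 0, 0, 0, 0],
    [0, 0, 0, 0, 0, 0],
    [0, 0, 0, 0, 0, 0],
    [0, 0, 0, 0, 0, 0]
  ]
}}

```text
time: 24.27
tool_pos: [0.5532, -0.0615, 0.2011]
ee_rot: [3.142, -0.0, 2.13]
wrist_force: [0.7, 0.2, -1.4]
width: 0.0197
finger_force: 30.0
```

```bash
python3 st.py; python3 - <<'E'
from h import *
import cv2
w=optics.snapshot("wrist")[100:340,180:460]; s=optics.snapshot("side")[155:235,310:400]; t=optics.snapshot("top")[140:210,180:360]
s=cv2.resize(s,(420,373),interpolation=cv2.INTER_CUBIC); t=cv2.resize(t,(420,163),interpolation=cv2.INTER_CUBIC)
r=np.vstack([s,t]); w=cv2.resize(w,(375,321),interpolation=cv2.INTER_CUBIC); w=cv2.copyMakeBorder(w,0,r.shape[0]-321,0,0,cv2.BORDER_CONSTANT)
cv2.imwrite("pics/end.png",np.hstack([w,r])[:,:,::-1])
E
```

```text
24.2667 lean+y deg -0.0028929100317249944 lean x -0.0027703596244739092 pivot dx,dy,dz mm [-0.33 -0.09 38.75] [ 0.74  0.16 -1.36] [ 0.01 -0.13 -0.  ] 29.995749592781067
```

View pics/end.png

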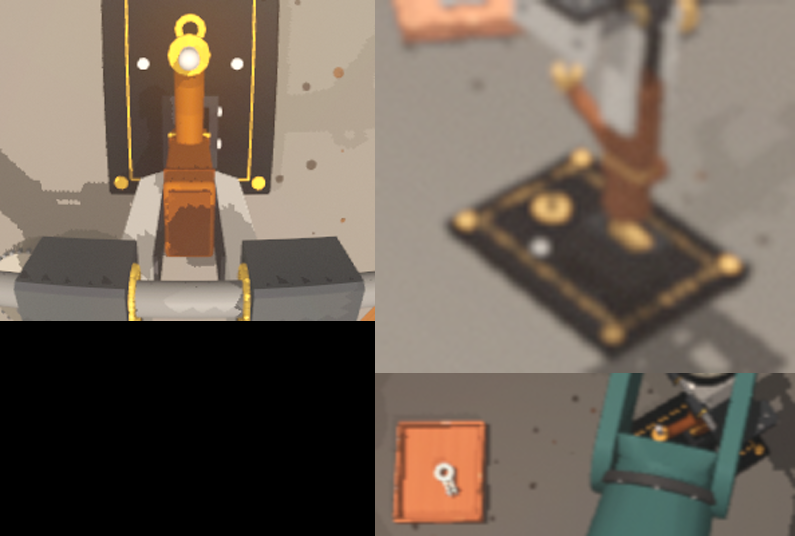

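The final picture shows the support upright in the fingers, its tongue clear above the gold-rimmed mouth at (632,232). The base is flat and the clip is in the tray at (444,473). I'm checking the pin height for slip in the grip.

```bash
python3 - <<'E'
from h import *
m=optics.camera_model("wrist");S=optics.camera_model("side")
print(tri([ray(m,(189.5/1.3393+179.5,60.5/1.3375+99.5),True),ray(S,(351.4,170.5))]))
for z in (.19,.198,.206): print(z,proj(m,np.array([.5205,-.0087,z]),True))
E
```

```text
(array([ 0.52018367, -0.00983475,  0.17889229]), [np.float64(6.844758632471335e-05), np.float64(6.844758632473729e-05)])
0.19 [322.51908072 145.28811877]
0.198 [322.59295705 146.91096579]
0.206 [322.67454651 148.70512669]
```

```bash
python3 - <<'E'
from h import *
import pickle,cv2
def cen(im,lo,hi):
    h=im[lo[1]:hi[1],lo[0]:hi[0]].astype(int); k=(h.min(2)>165)
    ys,xs=np.nonzero(k); return xs.mean()+lo[0],ys.mean()+lo[1],k.sum()
a=cv2.imread("pics/w5.png"); ma=pickle.load(open("pics/w5.pkl","rb"))
m=optics.camera_model("wrist"); b=optics.snapshot("wrist")[:,:,::-1]
pa=cen(a,(312,130),(334,152)); pb=cen(b,(308,130),(334,156)); print(pa,pb)
print("w5 exp",proj(ma,np.array([.5206,-.0075,.167]),True))
for s in (0,5,10,15): print("slip",s,proj(m,np.array([.5203,-.0082,.2058-s/1e3]),True))
print(optics.camera_model("wrist")["t"]-m["t"])
S=optics.snapshot("side"); sm=optics.camera_model("side")
for s in (0,5,10): print("side boss",s,proj(sm,np.array([.5203,-.0082,.1818-s/1e3])))
g=S[160:182,340:364].astype(int); k=(g[:,:,0]>180)&(g[:,:,0]-g[:,:,2]>50); ys,xs=np.nonzero(k); print("gold",xs.mean()+340,ys.min()+160,ys.mean()+160,ys.max()+160,k.sum())
E
```

```text
(np.float64(324.009009009009), np.float64(141.1081081081081), np.int64(111)) (np.float64(320.87368421052633), np.float64(143.89473684210526), np.int64(190))
w5 exp [325.41032409 142.33318441]
slip 0 [322.87033756 147.57682418]
slip 5 [322.81219058 146.47100929]
slip 10 [322.7576042  145.43358842]
slip 15 [322.70626222 144.45842804]
[-3.03458139e-06 -2.80667126e-06 -8.90205139e-07]
side boss 0 [351.4075895  169.40931718]
side boss 5 [351.32593444 170.7287365 ]
side boss 10 [351.24466533 172.04191937]
gold 351.6551724137931 168 171.79310344827587 180 29
```

The slip reading is inconclusive, somewhere between 0 and 11 mm. Raising another 8 mm puts the foot safely mid-range either way.

{"name": "send_rows", "arguments": {
  "rows": [
    [0, 0, 2, 0, 0, 0],
    [0, 0, 3, 0, 0, 0],
    [0, 0, 2, 0, 0, 0],
    [0, 0, 1, 0, 0, 0],
    [0, 0, 0, 0, 0, 0],
    [0, 0, 0, 0, 0, 0],
    [0, 0, 0, 0, 0, 0],
    [0, 0, 0, 0, 0, 0]
  ]
}}

```text
time: 25.18
tool_pos: [0.5531, -0.0614, 0.2089]
ee_rot: [-3.141, -0.0, 2.13]
wrist_force: [1.0, -0.4, -1.8]
width: 0.02
finger_force: 30.0
```

{"name": "send_rows", "arguments": {
  "rows": [
    [0, 0, 0, 0, 0, 0],
    [0, 0, 0, 0, 0, 0],
    [0, 0, 0, 0, 0, 0],
    [0, 0, 0, 0, 0, 0],
    [0, 0, 0, 0, 0, 0],
    [0, 0, 0, 0, 0, 0]
  ]
}}

```text
time: 25.68
tool_pos: [0.5532, -0.0614, 0.2091]
ee_rot: [3.142, 0.0, 2.13]
wrist_force: [-0.9, 0.2, -1.4]
width: 0.0198
finger_force: 30.0
```

```bash
python3 st.py; python3 -c "
from bench import ticket
print(ticket.close_job())"
```

```text
25.6833 lean+y deg 0.0021391677697779688 lean x -0.0049625326878775375 pivot dx,dy,dz mm [-0.32 -0.09 46.8 ] [-0.88  0.19 -1.37] [-0.03 -0.14  0.01] 29.995703995227814
the job is handed in; nothing more can be done
None
```

I handed the job in (no verdict was returned) with the clip lying free in the tray and the support rocked out and held upright and still about 10–20 mm above its socket; slip in the grip makes that height uncertain. The base looked flat in the last picture.

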